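# Scrape the brass chips off the press-bench plate into the scrap tray

### The arm

A 7-joint arm with a two-finger parallel gripper is mounted at the origin on the work surface. World frame = base frame: x ahead of the robot, y to its left, z up, the work surface at z = 0. Lengths are in m, angles in degrees, forces in N, time in s.
With the tool pointing down it reaches from about 0.35 to 0.775 m from the base axis. Payload 3.1 kg.
Tool frame: the origin (TCP) lies on the centre line of the jaws, within the pads' length; the fingertips stand 17 mm ahead of it and the grasp point (between the pads) lies 2 mm behind it (robot.tip_reach is the distance from the TCP to the fingertips, in m); z points along the fingers, y is the line along which they close (so a half turn about z gives the same grasp; the last joint's range is limited). The gripper opens to 85 mm and grips with 20 to 120 N. Pads are 22 mm wide; open, the fingers measure 114 mm over their backs; the gripper's body (76 mm by 85 mm) begins 54 mm behind the grasp point. The pads swing forward as they close: fully open they stand 13 mm farther back than shut.
Start: joints at [66.824, 17.813, 0.802, 86.603, -0.252, 75.585, -1.558], TCP at [0.195, -0.514, 0.248] pointing down, gripper open.
Joint ranges: [-154.91, 154.91], [-16.99, 109.72], [-72.82, 74.43], [7.12, 147.25], [-82.49, 262.49], [11.32, 116.49], [-174.64, 174.64]. Speed limits (degrees/s): [159.86, 159.86, 180, 180, 180, 180, 180].

### API

Orientations are given as [roll, pitch, yaw] about the fixed x, y, z axes, in that order (R = Rz(yaw) Ry(pitch) Rx(roll)).
In Python, from station import robot, fingers, vision, workorder, recognise gives the robot as it stands. Calls block until the motion is done:
- robot.move_to(position, orientation): joint-space move of the TCP to a pose.
- robot.line_to(position, orientation=None, velocity=0.15, f_stop=None): straight line of the TCP; orientation=None keeps the orientation; velocity is the mean speed in m/s. With f_stop (N) it stops when the force on the tool has changed by that much, and returns True; else False.
- robot.move_j(angles): joint-space move.
- fingers.gripper_to(opening, force=None): opening from 0.0 (shut) to 1.0 (fully open); force is the grip in N (None keeps the last); returns when the fingers have stopped.
- robot.pause(seconds).
- robot.inverse_kinematics(position, orientation): joint angles nearest the present ones, or None.
- vision.grab_frame(name): name is "scene" or "side" or "wrist"; returns the picture (384x512x3 uint8, red, green, blue); there is no depth.
- vision.calibration(name): a dict with "mtx" (3x3 intrinsics, pixels), "k1" (the pictures are not rectified: a ray, as slopes to the right and down, at radius r is drawn at 1 + k1 r^2 times it, then the intrinsics apply), "extrinsics" (4x4, takes a point from world to camera coordinates); the wrist camera has in their place "T_tool_cam" (4x4, takes a point from camera to tool coordinates, whose origin is the TCP and whose axes are the flange's). Camera axes: x right, y up, looking along -z (the intrinsics and any distortion apply to the point x, -y, -z); pixel columns grow to the right and rows downward; lengths in m; the calibration is good to about 2 mm. A picture is of the moment at which its call begins: read the wrist's pose just before it. calibration takes no time and is no camera call.
A pose or a line that the arm cannot do raises robot.PlanningError and nothing moves.
- workorder.close_job(): hands the job in; it is judged then, once.
Trained networks look in the newest picture that a camera, given by its name, has taken for a name from the list of things; names that differ only in an ending like _2 or _b are one class to them, and where a whole thing is asked for, a point or a joint stands for the part that bears it (a point fixed in the world has none). Each returns a list of dicts, best first, with "p" (0 to 1); they miss things now and then, are a little off and sometimes report something else, mostly with a low value. They report only what shows in the picture. A call takes as long as a camera call. They do not tell look-alikes from the thing itself.
- recognise(label, camera): "rect" ([centre column, centre row, width, height] in pixels, round what is visible of it).
Readings, each from a call of its own:
- robot.current_time_s(): time.
- robot.current_joint_positions(): joint angles.
- robot.current_dq(): joint speeds.
- robot.current_joint_torque(): joint torques, N m.
- robot.current_tool_pos(): TCP position.
- robot.current_eef_rot(): TCP orientation.
- robot.current_contact_force(): force on the tool from outside, world axes, zero at the start.
- robot.current_torque(): the same for the moment, N m.
- robot.current_finger_gap(): opening from 0.0 (shut) to 1.0 (fully open).
- robot.current_gripper_force(): force on a finger pad.
Only numpy, scipy, OpenCV 4.12 (cv2) and the standard library are available. Lean on these libraries where they do the work, as an engineer would, in place of code of your own. Each camera call takes 0.05 s, during which the arm holds its last target. There are 200 camera calls.

### The job

Take the scraper block from its rubber pad and use it to wipe all three brass chips off the open end of the steel work plate into the empty, undivided scrap tray, not into the divided parts tray at the other end. Move the chips only with the scraper, never with the gripper. Then stand the scraper upright on its pad again and let go, leaving everything else on the bench as it is.

Things in the scene. Friction and masses are not known exactly. Their poses are not given: they have to be found in the camera images.
- bed: the fixed work plate: a steel plate on a blue base, 200 (its x) x 280 (its y), top face 60 above the bench. Low rims 10 wide and 12 high run along its two long sides (x = +-90 to +-100); both ends (y = +-140) are open and level with the top face. Origin: centre of the underside, z up
- scrap_tray: the scrap tray: a fixed, empty, undivided open blue tray, 190 (x) x 120 (y) x 45 tall, walls and floor 3 thick, standing against one open end of the work plate (either end). Origin: centre of the underside; axes parallel to the plate's
- parts_tray: a fixed blue tray of the same outer size at the plate's other end, but divided into six cells, each with a finished steel ring; no chips may go here. Origin: centre of the underside
- pad: the scraper's pad: a fixed black rubber mat on the bench to the robot's right, 220 (x) x 120 (y) x 4 thick. Origin: centre of the underside, z up
- scraper: the loose scraper block, about 0.35 kg, standing on the pad: a straight aluminium foot 150 long (its x) x 26 thick (its y) x 30 high; above it, on a short neck (30 to 38 high), a black upright grip 100 long (x) x 22 thick (y), from 38 to 80 above the underside. Take the grip from above across its 22 mm. Origin: centre of the underside, z up
- chip_strip: loose brass offcut chip lying on the plate: straight strip 18 (x) x 60 (y) x 8 thick. Origin: centre of the underside
- chip_angle: loose brass chip on the plate: L shape, 60 (y) x 40 (x) x 8 thick. Origin: underside, near its middle
- chip_curve: loose brass chip on the plate: crescent, 60 (y) x 18 (x) x 8 thick. Origin: underside, near its middle
- wrench: bystander, leave alone: a steel open-end wrench
- brush: bystander, leave alone: a brush
- screwdriver: bystander, leave alone: a screwdriver
- jar: bystander, leave alone: a closed jar, 64 dia x 85 tall
- parallel: bystander, leave alone: a steel bar 50 x 140 x 35
- bushing: bystander, leave alone: a stepped steel bushing, 68 dia x 50 tall
Not all that is in view belongs to the job. Of the things like the scraper, leave any that is orange or turquoise; of the rest the larger one is meant.

How it is judged (in metres and radians):
On the way, in this order (a step that is already met when the one before it is completed fails the run):
1. the scraper is lifted off its pad (z of scraper in the frame of pad above 0.03 m), for 0.1 s.
2. all three chips lie in the scrap tray (x of chip_strip in the frame of scrap_tray between -0.095 and 0.095 m and y of chip_strip in the frame of scrap_tray between -0.06 and 0.06 m and z of each of chip_strip, chip_angle, chip_curve in the frame of scrap_tray below 0.045 m and x of chip_angle in the frame of scrap_tray between -0.095 and 0.095 m and y of chip_angle in the frame of scrap_tray between -0.06 and 0.06 m and x of chip_curve in the frame of scrap_tray between -0.095 and 0.095 m and y of chip_curve in the frame of scrap_tray between -0.06 and 0.06 m), for 0.2 s.
At the end, for the whole second after the job is handed in: All three chips rest in the scrap tray, origins inside its outline and below its 45 mm rim; the scraper stands released on its foot on the pad: origin within 90 mm (pad x) and 50 mm (pad y) of the pad's centre, under 12 mm above the pad's origin, tilt under 0.12 rad (all of step 2 and linear speed of each of chip_strip, chip_angle, chip_curve below 0.03 m/s and x of scraper in the frame of pad between -0.09 and 0.09 m and y of scraper in the frame of pad between -0.05 and 0.05 m and z of scraper in the frame of pad below 0.012 m and angle between scraper's own z axis and vertical below 0.12 rad and linear speed of scraper below 0.02 m/s); the robot touches nothing.
It fails at once if the gripper or arm touches a chip (over 0.5 N) (contact force between any of the fingers, the arm and chip_strip above 0.5 N or contact force between any of the fingers, the arm and chip_angle above 0.5 N or contact force between any of the fingers, the arm and chip_curve above 0.5 N).
It fails at once if a bystander is moved by more than 20 mm (distance of any of wrench, brush, screwdriver, jar, parallel, bushing from where it was at the start of the episode above 0.02 m).
It also fails if it takes over 58 s, if anything falls off the work surface, if the arm or the gripper's body presses on something with over 40 N, if the wrist force passes 120 N, or if a joint passes its speed limit or range.

## Working session

There is one attempt and no reset: what is moved stays moved. The work goes in short steps, each a Python script; the robot and the scene stay as the last script left them, time stands still between calls to the robot, and variables do not carry over. Pictures are saved under pics/ and viewed, at most 10 in all, crops included, and the job is handed in when it is done.

```bash
mkdir -p pics; ls; cat > h.py <<'E'
import numpy as np, cv2
from station import robot, fingers, vision, workorder, recognise
def ray(name,u,v,tool=None):
    c=vision.calibration(name); K=np.array(c["mtx"]); k1=c["k1"]
    d=np.array([(u-K[0,2])/K[0,0],(v-K[1,2])/K[1,1]]); s=d.copy()
    for _ in range(20): s=d/(1+k1*(s@s))
    r=np.array([s[0],-s[1],-1.])
    if name=="wrist":
        from scipy.spatial.transform import Rotation as R
        T=np.eye(4);T[:3,3]=tool[0];T[:3,:3]=R.from_euler('xyz',tool[1],degrees=True).as_matrix()
        M=T@np.array(c["T_tool_cam"])
    else: M=np.linalg.inv(np.array(c["extrinsics"]))
    return M[:3,3],M[:3,:3]@r
def px(name,u,v,z,tool=None):
    o,d=ray(name,u,v,tool); return o+d*(z-o[2])/d[2]
def proj(name,P):
    c=vision.calibration(name);K=np.array(c["mtx"]);E=np.array(c["extrinsics"])
    p=E[:3,:3]@np.array(P)+E[:3,3]; s=np.array([p[0],-p[1]])/-p[2]; s=s*(1+c["k1"]*(s@s))
    return K[:2,:2]@s+K[:2,2]
E
python3 - <<'E'
from h import *
for n in("scene","side"):
    im=vision.grab_frame(n); cv2.imwrite(f"pics/{n}0.png",cv2.resize(im[:,:,::-1],(800,600),interpolation=cv2.INTER_CUBIC))
    print(n,np.linalg.inv(np.array(vision.calibration(n)["extrinsics"]))[:3,3])
    for l in("bed","scrap_tray","parts_tray","pad","scraper","chip_strip","chip_angle","chip_curve"):
        print(l,[(np.round(r["rect"]).tolist(),round(r["p"],2)) for r in recognise(l,n)])
print(robot.current_time_s(),robot.current_tool_pos(),robot.current_eef_rot())
E
```

```text
pics
scene [ 1.4472385  -0.94569692  0.85550166]
bed [([274.0, 194.0, 78.0, 50.0], 0.62)]
scrap_tray [([308.0, 180.0, 39.0, 25.0], 0.72)]
parts_tray [([239.0, 211.0, 53.0, 39.0], 0.62)]
pad [([239.0, 257.0, 22.0, 27.0], 0.74), ([201.0, 246.0, 54.0, 36.0], 0.64)]
scraper [([206.0, 233.0, 26.0, 36.0], 0.95), ([101.0, 258.0, 50.0, 26.0], 0.94), ([180.0, 206.0, 17.0, 18.0], 0.79), ([187.0, 276.0, 39.0, 26.0], 0.66)]
chip_strip [([281.0, 188.0, 1.0, 11.0], 0.56)]
chip_angle [([254.0, 185.0, 9.0, 10.0], 0.49), ([306.0, 180.0, 39.0, 27.0], 0.33)]
chip_curve [([278.0, 177.0, 15.0, 4.0], 0.57)]
side [0.33702054 0.93572846 1.42843555]
bed [([255.0, 239.0, 75.0, 89.0], 0.66)]
scrap_tray [([245.0, 291.0, 63.0, 50.0], 0.64)]
parts_tray [([267.0, 188.0, 51.0, 30.0], 0.71), ([257.0, 351.0, 64.0, 32.0], 0.26), ([249.0, 233.0, 12.0, 15.0], 0.2)]
pad [([271.0, 156.0, 59.0, 31.0], 0.88)]
scraper [([309.0, 100.0, 24.0, 28.0], 0.93), ([270.0, 151.0, 38.0, 25.0], 0.81), ([241.0, 121.0, 19.0, 26.0], 0.74), ([327.0, 172.0, 10.0, 26.0], 0.46)]
chip_strip [([249.0, 233.0, 12.0, 18.0], 0.43), ([245.0, 289.0, 64.0, 51.0], 0.38)]
chip_angle [([276.0, 221.0, 10.0, 15.0], 0.59), ([291.0, 123.0, 48.0, 10.0], 0.49), ([184.0, 327.0, 56.0, 13.0], 0.29)]
chip_curve []
0.9 [ 0.19524133 -0.51420367  0.24834642] [1.79994125e+02 6.15624712e-04 2.07918892e+01]
```

View pics/scene0.png

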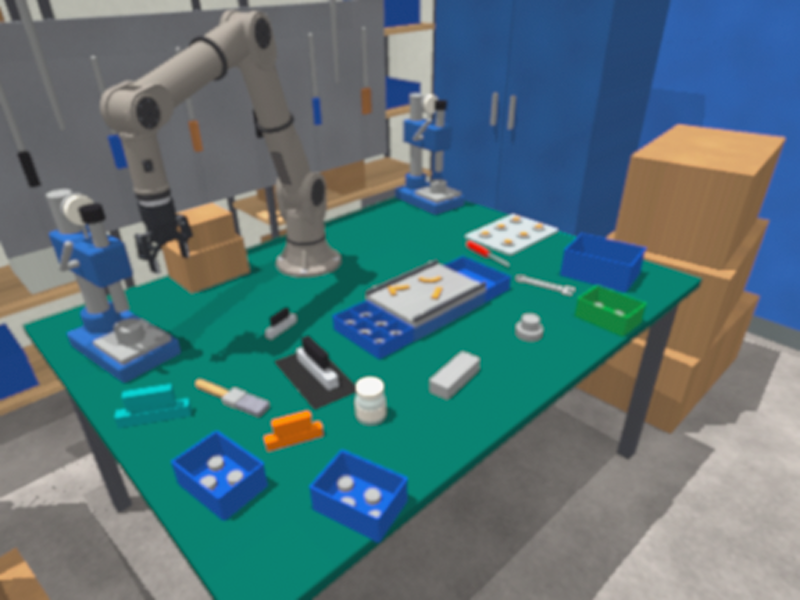

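View pics/side0.png

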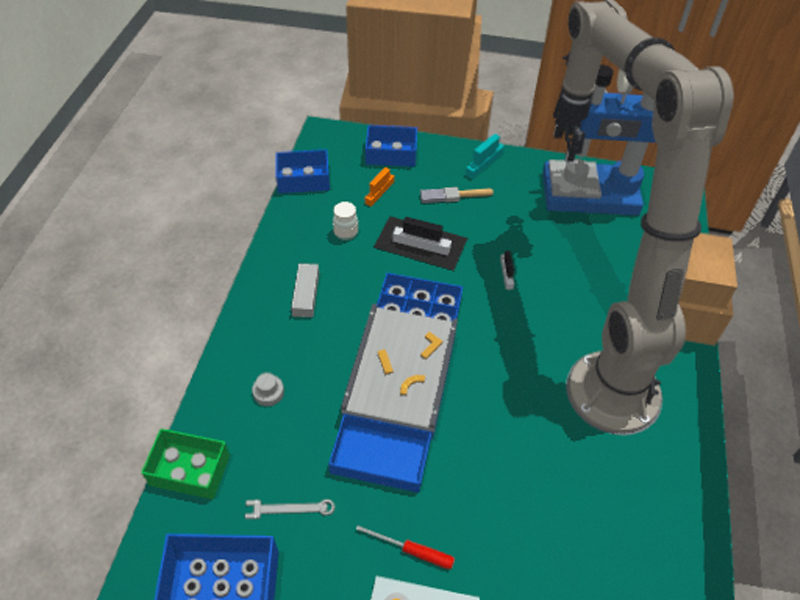

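Side view (800x600): the plate is centred near (400,365). The scrap tray is at (382,452) at the +y end and the parts tray at (420,295). The scraper is on the pad at (420,238), with the small look-alike at (508,270), orange at (380,185) and turquoise at (485,155). The chips are at (385,362), (431,345) and (412,384).

```bash
python3 - <<'E'
from h import *
k=.64
for n,(u,v,z) in dict(pTL=(376,308,.072),pTR=(456,318,.072),pBR=(437,428,.072),pBL=(342,412,.072),strip=(385,362,.068),ang=(431,345,.068),cur=(412,384,.068),gripL=(404,226,.08),gripR=(451,236,.08),padL=(375,246,.004),padB=(390,217,.004),padR=(467,238,.004),padF=(459,268,.004),small=(508,262,.05),jar=(345,210,.085)).items(): print(n,px("side",u*k,v*k,z).round(3))
print(np.round(vision.calibration("wrist")["T_tool_cam"],3),vision.calibration("wrist")["mtx"])
E
```

```text
pTL [ 0.567 -0.061  0.072]
pTR [ 0.381 -0.072  0.072]
pBR [0.377 0.215 0.072]
pBL [0.577 0.219 0.072]
strip [0.516 0.077 0.068]
ang [0.425 0.011 0.068]
cur [0.447 0.119 0.068]
gripL [ 0.553 -0.323  0.08 ]
gripR [ 0.431 -0.315  0.08 ]
padL [ 0.625 -0.308  0.004]
padB [ 0.608 -0.419  0.004]
padR [ 0.394 -0.387  0.004]
padF [ 0.4   -0.28   0.004]
small [ 0.281 -0.287  0.05 ]
jar [ 0.71  -0.341  0.085]
[[-0.     0.949  0.316  0.081]
 [ 1.     0.     0.     0.001]
 [ 0.     0.316 -0.949 -0.126]
 [ 0.     0.     0.     1.   ]] [[313.48315578   0.         259.21471457]
 [  0.         313.48315578 188.55477704]
 [  0.           0.           1.        ]]
```

```bash
python3 - <<'E'
from h import *
import json
out={}
for n,p,y in(("pad",[0.53,-0.34,.25],-6),("plate",[0.51,0.09,.32],2)):
    robot.move_to(p,[180,0,y]); robot.pause(.15)
    out[n]=[list(map(float,robot.current_tool_pos())),list(map(float,robot.current_eef_rot()))]
    im=vision.grab_frame("wrist"); cv2.imwrite(f"pics/w_{n}_raw.png",im[:,:,::-1])
    cv2.imwrite(f"pics/w_{n}.png",cv2.resize(im[:,:,::-1],(800,600),interpolation=cv2.INTER_CUBIC))
    print(n,out[n],robot.current_joint_positions(),robot.current_time_s())
json.dump(out,open("tool.json","w"))
E
```

```text
pad [[0.5286982069993719, -0.34180883680759844, 0.25013802780993366], [179.94205958057083, 0.02234402748768183, -6.177708958541721]] [ 34.74285686  27.54405321  -5.49256412  72.37452384   2.61941898
  80.19647184 -66.72829573] 2.5083
plate [[0.5104487420064422, 0.08837362175234545, 0.3195893264927794], [179.9720112961107, 0.034571763699657004, 1.828769764042864]] [   4.30060136   13.63591004  -20.28577671   82.95403114    4.71780243
   84.28355347 -104.07218805] 4.3083
```

View pics/w_pad.png

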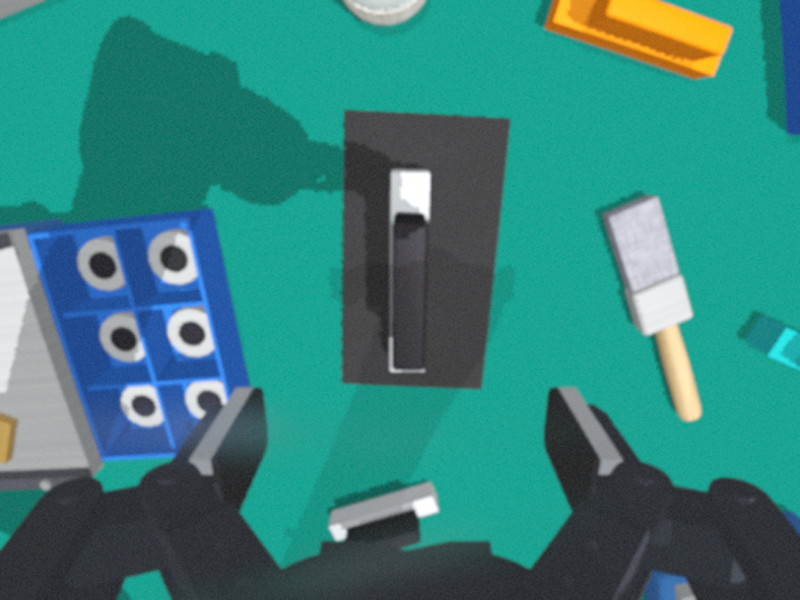

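View pics/w_plate.png

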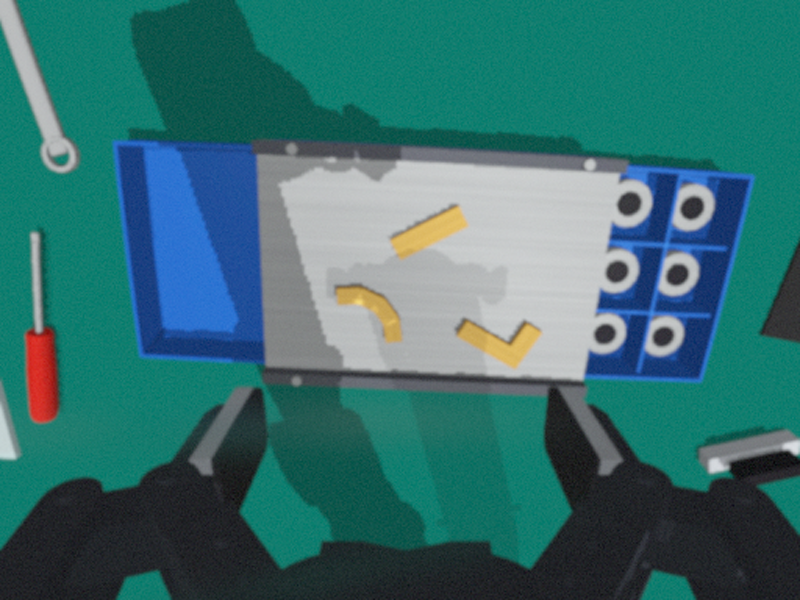

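Pad view: the pad corners are at (345,111), (509,119), (482,388) and (343,383), with the grip spanning (409,214) to (409,371). Plate view: the scrap tray is on the left (+y) and the plate's open edge runs (257,153) to (264,368). Strip at (430,232), curve at (372,310), angle at (500,345).

```bash
python3 - <<'E'
from h import *
import json
T=json.load(open("tool.json"));k=.64
for s,d in dict(pad=dict(p1=(345,111,.004),p2=(509,119,.004),p3=(482,388,.004),p4=(343,383,.004),footTL=(390,170,.034),footTR=(431,170,.034),gfarL=(396,214,.084),gfarR=(427,214,.084),gnearL=(393,371,.084),gnearR=(426,371,.084)),
 plate=dict(eL1=(257,153,.06),eL2=(264,368,.06),eR1=(622,172,.06),eR2=(585,380,.06),angR=(541,325,.068),angB=(515,367,.068),strip=(430,232,.068),cur=(340,290,.068),trayTL=(115,142,.045),trayBL=(142,355,.045))).items():
  for n,(u,v,z) in d.items(): print(s,n,px("wrist",u*k,v*k,z,T[s]).round(4))
E
```

```text
pad p1 [ 0.629  -0.3104  0.004 ]
pad p2 [ 0.611  -0.4272  0.004 ]
pad p3 [ 0.3954 -0.3947  0.004 ]
pad p4 [ 0.4132 -0.2771  0.004 ]
pad footTL [ 0.5863 -0.3388  0.034 ]
pad footTR [ 0.5833 -0.3665  0.034 ]
pad gfarL [ 0.5639 -0.3411  0.084 ]
pad gfarR [ 0.5619 -0.3595  0.084 ]
pad gnearL [ 0.4608 -0.3273  0.084 ]
pad gnearR [ 0.4584 -0.3491  0.084 ]
plate eL1 [0.5738 0.2025 0.06  ]
plate eL2 [0.3918 0.2076 0.06  ]
plate eR1 [ 0.5691 -0.0791  0.06  ]
plate eR2 [ 0.3886 -0.0765  0.06  ]
plate angR [ 0.4432 -0.0279  0.068 ]
plate angB [ 0.4038 -0.0102  0.068 ]
plate strip [0.5183 0.0683 0.068 ]
plate cur [0.4685 0.1388 0.068 ]
plate trayTL [0.5798 0.3216 0.045 ]
plate trayBL [0.3928 0.3244 0.045 ]
```

```bash
cat >> h.py <<'E'
C=np.array([.481,.0636]); ya=np.radians(-.9)
def bed(x,y,z): return [C[0]+x*np.cos(ya)-y*np.sin(ya),C[1]+x*np.sin(ya)+y*np.cos(ya),z]
E
python3 - <<'E'
from h import *
o=[180,0,-6.5]
robot.move_to([.511,-.344,.20],o)
robot.line_to([.511,-.344,.066],velocity=.12)
g=fingers.gripper_to(0.0,80); print(g,robot.current_finger_gap(),robot.current_gripper_force(),robot.current_tool_pos())
robot.line_to([.511,-.344,.25],velocity=.15)
print(robot.current_finger_gap(),robot.current_contact_force())
robot.move_to(bed(0,-.122,.25),[180,0,-.9])
robot.line_to(bed(0,-.122,.150),velocity=.12)
robot.pause(.1)
im=vision.grab_frame("wrist"); cv2.imwrite("pics/w_pre.png",cv2.resize(im[:,:,::-1],(800,600)))
print(robot.current_tool_pos(),robot.current_eef_rot(),robot.current_time_s())
E
```

```text
False 0.24877610196211403 78.75466704368591 [ 0.5112704  -0.34384268  0.06630451]
0.24341939289329126 [-0.11512566 -0.96614742 -4.13905477]
[ 0.47990218 -0.05847772  0.15095406] [ 1.79984537e+02 -1.23399975e-01 -9.05067684e-01] 11.4417
```

View pics/w_pre.png

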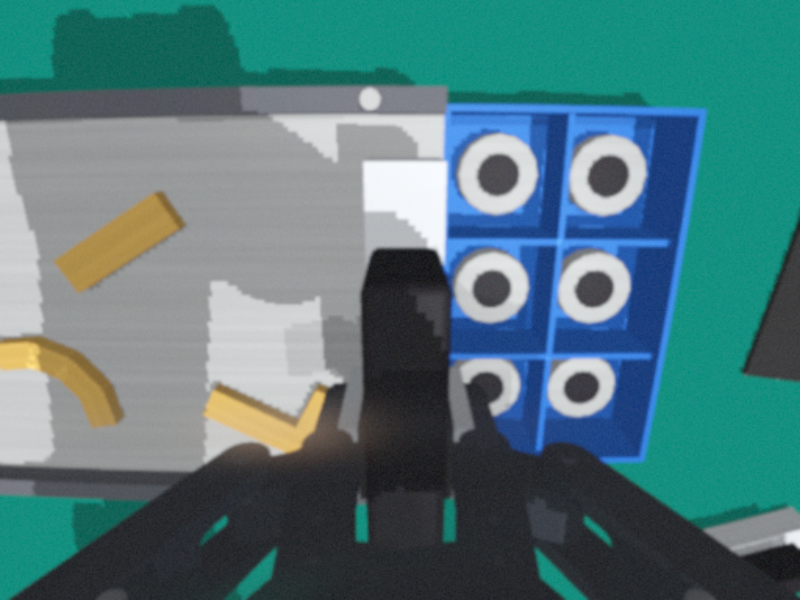

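The scraper is held squarely with its foot at column 363–447. The angle chip's nearest tip is at (330,390), so it is clear of the foot. Next I lower and wipe.

```bash
python3 - <<'E'
from h import *
robot.line_to(bed(0,-.125,.127),velocity=.05)
print(robot.line_to(bed(0,-.125,.117),velocity=.01,f_stop=4)); z=robot.current_tool_pos()[2]; print(z,robot.current_contact_force())
z+=.001
robot.line_to(bed(0,-.125,z),velocity=.02)
for y in(-.05,.04,.11,.15):
    print(robot.line_to(bed(0,y,z),velocity=.06,f_stop=30),robot.current_contact_force().round(1))
robot.pause(.3)
for n in("side",):
    im=vision.grab_frame(n); cv2.imwrite("pics/s_end.png",cv2.resize(im[150:330,170:410,::-1],(800,600),interpolation=cv2.INTER_CUBIC))
print(robot.current_tool_pos(),robot.current_time_s())
E
```

```text
True
0.12217045489313978 [-0.31082557  0.64940506  4.58549175]
False [ 0.1  0.3 -3. ]
False [-0.2  0.3 -3.6]
False [-0.8 -0.1 -2.7]
False [ 0.1 -0.1 -3.1]
[0.48343657 0.21325218 0.12318391] 18.4917
```

View pics/s_end.png

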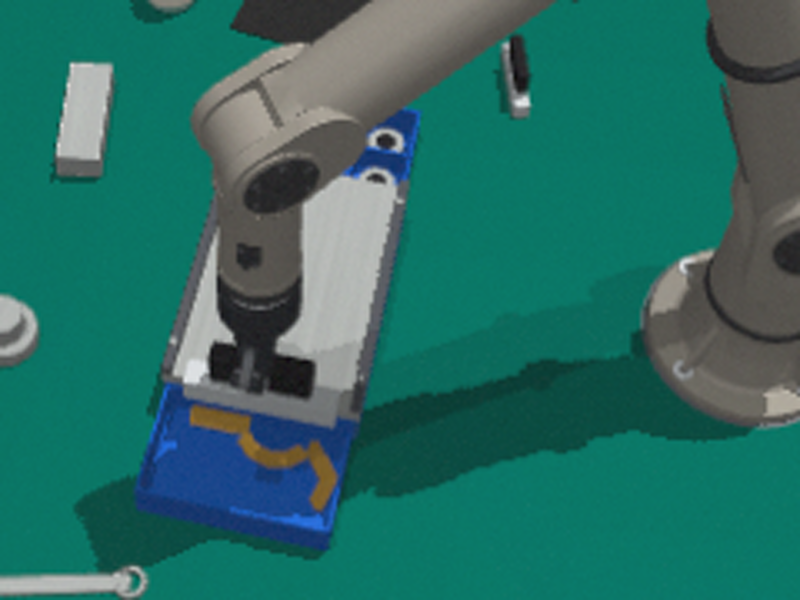

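All three chips appear to be in the scrap tray, around (220,418), (270,450) and (322,475). I'll lift and check from above.

```bash
python3 - <<'E'
from h import *
robot.line_to(bed(0,.15,.20),velocity=.12)
robot.line_to(bed(0.02,.08,.27),velocity=.2); robot.pause(.1)
im=vision.grab_frame("wrist"); cv2.imwrite("pics/w_tray.png",cv2.resize(im[:,:,::-1],(800,600)))
print(robot.current_finger_gap(),robot.current_time_s())
E
```

```text
0.24712672494826585 20.0917
```

View pics/w_tray.png

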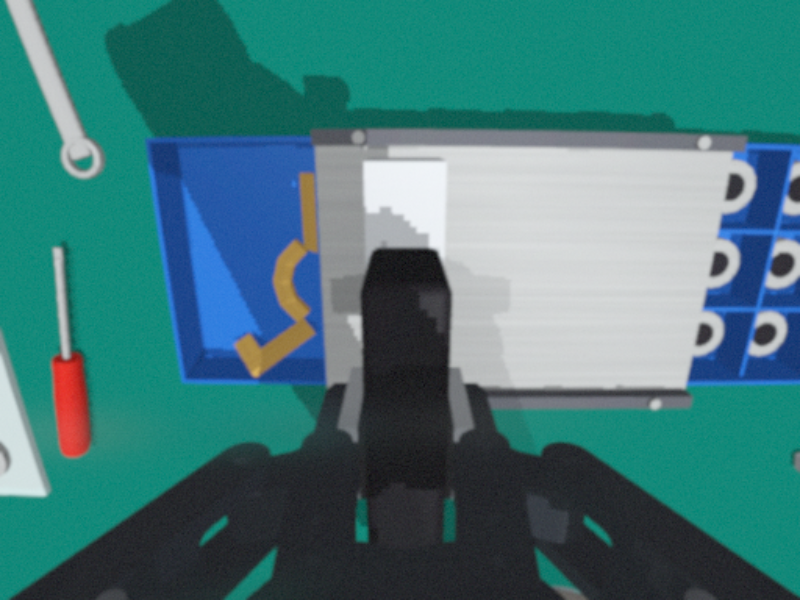

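All three chips lie in the scrap tray and the plate is clear. I'll return the scraper to its pad.

```bash
python3 - <<'E'
from h import *
o=[180,0,-7]
robot.move_to([.5115,-.347,.20],o)
robot.line_to([.5115,-.347,.073],velocity=.12)
robot.pause(.1)
print(robot.line_to([.5115,-.347,.062],velocity=.012,f_stop=3),robot.current_tool_pos())
robot.pause(.2); fingers.gripper_to(1.0); robot.pause(.3)
robot.line_to([.5115,-.347,.22],velocity=.12)
robot.line_to([.535,-.345,.25],velocity=.12); robot.pause(.1)
im=vision.grab_frame("wrist"); s=vision.grab_frame("side")
cv2.imwrite("pics/fin.png",np.hstack([cv2.resize(i[:,:,::-1],(400,300),interpolation=cv2.INTER_AREA) for i in(im,s)]))
print(robot.current_time_s())
E
```

```text
True [ 0.51141326 -0.34692676  0.0662512 ]
27.0667
```

View pics/fin.png

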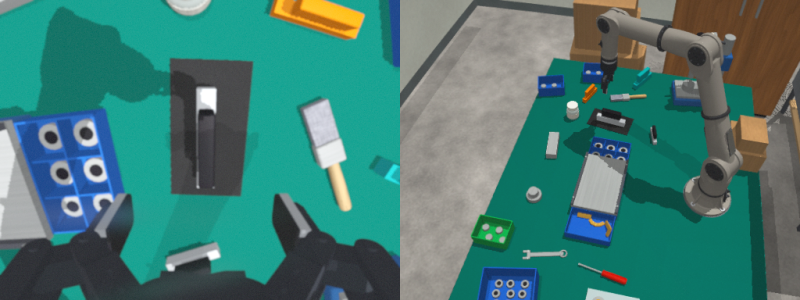

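The scraper stands upright on the pad at (206,137) and is released. The chips are in the scrap tray at (590,223).

```bash
python3 -c "
from h import *
print(workorder.close_job())"
```

```text
the job is handed in; nothing more can be done
None
```

I wiped all three chips into the scrap tray with the scraper, stood it upright on its pad and released it, and handed the job in at about 27 s; the last pictures agree, but the hand-in returned no verdict.

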